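# Measure the model bone on the locked sliding gauge

## Robot

A 6-joint arm with a two-finger parallel gripper is mounted at the origin on the work surface. World frame = base frame: x ahead of the robot, y to its left, z up, the work surface at z = 0. Lengths are in m, angles in degrees, forces in N, time in s.
With the tool pointing down it reaches from about 0.35 to 0.875 m from the base axis. Payload 4.2 kg.
Tool frame: the origin (TCP) lies on the centre line of the jaws, within the pads' length; the fingertips stand tip_reach ahead of it and the grasp point (between the pads) is the TCP (tip_reach is the distance from the TCP to the fingertips, in m); z points along the fingers, y is the line along which they close (so a half turn about z gives the same grasp; the last joint's range is limited). The gripper opens to 87 mm and grips with 3 to 60 N. Pads are 19 mm wide; open, the fingers measure 117 mm over their backs; the gripper's body (75 mm by 190 mm) begins 51 mm behind the grasp point.
Start: joints at [-53.136, 22.042, 0.453, 0, -68.411, -14.817], TCP at [0.235, -0.579, 0.242] pointing down, gripper open.
Joint ranges: [-179.83, 179.83], [-69.29, 118.12], [-61.27, 80.66], [-181.25, 117.63], [-171.15, -9.14], [-177.46, 177.46]. Speed limits (degrees/s): [159.86, 159.86, 180, 180, 180, 180].

## Interface

Orientations are given as a 3x3 rotation matrix whose columns are the frame's x, y, z axes.
In Python, from station import sense, capture, finish_job, tip_reach gives the robot as it stands.
- The arm moves only by the tool arm_command, never from a script. Its argument "deltas" is a list of rows, each a list of 7 numbers: the turn, a rotation vector about the tool's x, y, z in rad, then the shift along the tool's x, y, z in cm, then the closure, from -1 (fully open) to 1 (shut), so that 0 is half open. In form: [[rx, ry, rz, dx, dy, dz, hand], ...]. A call has 1 to 8 rows; each row is the pose to reach, as a shift and turn from the pose commanded when the call began, along the tool's axes at that moment; what a row does not reach only later rows make up. A row lasts 1/12 s, in which the tool goes at most 41.7 mm and 7.16 degrees, less where a joint would pass 70% of its speed; a pose out of reach is approached as far as the arm can. A call with a gripper value outside its range is refused whole. The fingers move at their own pace and stop on an object; the grip force is fixed at half the most. Time passes only in rows, so rows that repeat a pose let the fingers close. It gives the time, the measured TCP pose, the force, the opening and the grip force at its end, in the units of the state.
- sense(): the state, without advancing time (a new reading comes with each control period).
- capture(name): name is "scene" or "top" or "wrist"; returns a dict with "pixels" (384x512x3 uint8, blue, green, red), "fovy" (degrees; the focal length in pixels is half the picture's height over the tangent of half this angle, whatever the lens; pixels are square), "cx", "cy" (the principal point, pixels), "k1" (the pictures are not rectified: a ray, as slopes to the right and down, at radius r is drawn at 1 + k1 r^2 times it, then the intrinsics apply), "rvec" (rotation vector, rad) and "tvec" (3), from world to camera coordinates, as OpenCV has them. Camera axes: x right, y down, z forward; pixel columns grow to the right and rows downward; lengths in m; the calibration is good to about 2 mm. A picture is of the moment at which its call begins. There is no depth.
- finish_job(): hands the job in; it is judged then, once.
The state is a dict: "time_s": time; "joints": joint angles; "joint_velocities": joint speeds; "effort": joint torques, N m; "tcp_pos": TCP position; "ee_rot": TCP orientation; "wrist_force": force on the tool from outside, world axes, zero at the start; "moment": the same for the moment, N m; "gripper_width": opening from 0.0 (shut) to 1.0 (fully open); "gripper_force": force on a finger pad.
Only numpy, scipy, OpenCV 4.12 (cv2) and the standard library are available. Lean on these libraries where they do the work, as an engineer would, in place of code of your own. Each camera call takes 0.05 s, during which the arm holds its last target. There are 200 camera calls.

## Task

Measure the plastic model bone on the desk gauge: lay the bone lengthwise on the gauge's flat bed, draw back the small lock bolt that holds the sliding jaw parked, and then gently slide the jaw along until the bone sits straight and snug between the jaw and the fixed end plate, touching both. Do not move the jaw before the bolt is drawn, let go of everything at the end, and leave the glue stick, tea cup and stapler alone.

Things in the scene. Friction and masses are not known exactly. Their poses are not given: they have to be found in the camera images.
- gauge: Bone gauge fixed to the desk: aluminium bed, x -45 to +45 mm, y -172 to +138 mm, top 12 mm above the desk; origin at desk level, z up. y is the measuring axis: white fixed end plate at +y, white sliding jaw parked at -y. Beside the jaw a 50 mm wide lug of bed height reaches x = +119 mm and carries the lock bolt under a steel strap (x 46 to 52 mm, top 24 mm above desk). Ticks every 10 mm.
- fixed_face (a point): Point on the inner face of the fixed end plate, 18 mm above the bed, on the bed's centre line (gauge x = 0, y = +120 mm). The plate is 90 mm wide, 18 mm thick, its top 67 mm above the desk. Axes as the gauge.
- jaw (a joint): Travel of the sliding jaw in m along gauge +y towards the fixed plate: 0 parked (225 mm between the faces), up to 0.130. The gap between the faces is 0.225 minus this value. It slides with about 2.5 N of friction plus a little damping and stays where it is left.
- jaw_face (a point): Point on the jaw's measuring face (looks to gauge +y), 18 mm above the bed, on the centre line; moves with the jaw. The jaw has a foot 90 mm wide, 60 mm long, top 26.5 mm above the desk, and an upright plate 76 mm wide, 12 mm thick, top 67 mm above the desk, flush with the foot's front. Axes as the gauge.
- jaw_grip (a point): Centre of the top of the jaw's grey upright grip block, 76.5 mm above the desk, 40 mm behind the measuring face (towards gauge -y); moves with the jaw. The block is 22 mm wide (gauge x), 26 mm long (gauge y), 50 mm tall above the foot, 15 mm behind the upright plate; pinch it from above across its 22 mm.
- bolt (a joint): Travel of the lock bolt in m along gauge +x (away from the bed): 0 fully in, 0.026 fully drawn. Fully in, its steel tongue overlaps the front corner of the jaw's foot by 15 mm and stops the jaw; drawn 0.019 or more, the jaw is free. About 2 N of friction, no spring; stays where it is left.
- bolt_grip (a point): Centre of the top of the bolt's upright steel thumb-piece, 49.5 mm above the desk, at gauge y = -97 mm, x = +68 mm when fully in; moves with the bolt. The thumb-piece is 12 mm thick (gauge x), 22 mm wide (gauge y), 29 mm tall above the tongue, whose top is 20.5 mm above the desk.
- bone: Loose ivory plastic model thigh bone lying flat, 150 mm long along its x, about 120 g: slim shaft 18 mm in diameter, one ball 36 mm in diameter at the -x end, two such balls side by side (64 mm wide in all) at the +x end. Origin on its underside, half way along. Pick it by the shaft from above. It may lie on the gauge either way round.
- bone_mid (a point): Middle of the bone's shaft, on the shaft's axis, 18 mm above the underside. Axes as the bone.
- glue: Bystander: white glue stick standing upright, 28 mm in diameter, 90 mm tall; origin at the centre of its underside.
- tea_cup: Bystander: clear plastic cup, 72 mm across the rim, 85 mm tall; origin at the centre of its underside.
- stapler: Bystander: black desk stapler, 130 mm long along its x, 34 mm wide, 46 mm tall; origin at the centre of its underside.
There are look-alikes about, which are no part of the job. Of the things shaped like the bone, the ivory one is meant.

How it is judged (in metres and radians):
On the way:
1. the lock bolt is drawn at least 19 mm while the jaw is still parked (within 6 mm) (value of joint bolt above 0.019 m and value of joint jaw below 0.006 m), for 0.1 s.
At the end, for the whole second after the job is handed in: The bone rests on the bed within 0.12 rad of the measuring axis, its middle within 20 mm of the centre line and 41 to 49 mm along gauge y (end within 4 mm of the fixed plate), and the jaw stands at 0.072 to 0.078 m of travel, within 3 mm of touching (value of joint jaw between 0.072 and 0.078 m and x of bone_mid in the frame of gauge between -0.02 and 0.02 m and y of bone_mid in the frame of gauge between 0.041 and 0.049 m and z of bone_mid in the frame of gauge between 0.025 and 0.036 m and angle between the x axis of bone and the y axis of gauge, either way round below 0.12 rad and linear speed of bone below 0.02 m/s).
It fails at once if the glue stick, tea cup or stapler is knocked over or pushed more than 40 mm (distance of any of glue, tea_cup, stapler from where it was at the start of the episode above 0.04 m or angle between any of glue, tea_cup, stapler's own z axis and vertical above 0.5 rad).
It fails at once if the jaw presses the bone with more than 50 N (contact force between jaw and bone above 50 N).
It also fails if it takes over 66 s, if anything falls off the work surface, if the arm or the gripper's body presses on something with over 40 N, if the wrist force passes 120 N, or if a joint passes its speed limit or range.

## Working session

There is one attempt and no reset: what is moved stays moved. The work goes in short steps, Python scripts to look and compute and a tool call to move; the robot and the scene stay as the last step left them, time stands still between calls to the robot, and variables do not carry over. Pictures are saved under pics/ and viewed, at most 10 in all, crops included, and the job is handed in when it is done.

Besides the shell and the picture viewer there is one more tool, called after ">>>" by a JSON object that holds its "method" and its "body". arm_command: Moves the arm, as the interface text tells. Its arguments: {"type":"object","properties":{"deltas":{"type":"array"}},"required":["deltas"]}

```bash
mkdir -p pics
cat > h.py <<'E'
import numpy as np, cv2
from station import sense, capture, finish_job, tip_reach
def cam(n):
    c=capture(n); im=np.array(c["pixels"],dtype=np.uint8); c["im"]=im
    f=im.shape[0]/2/np.tan(np.radians(c["fovy"])/2)
    c["K"]=np.array([[f,0,c["cx"]],[0,f,c["cy"]],[0,0,1.]]); c["D"]=np.array([c["k1"],0,0,0,0.])
    c["R"]=cv2.Rodrigues(np.array(c["rvec"],float))[0]; c["t"]=np.array(c["tvec"],float).ravel(); return c
def ray(c,uv,z):
    p=cv2.undistortPoints(np.array(uv,float).reshape(-1,1,2),c["K"],c["D"]).reshape(-1,2)
    d=np.c_[p,np.ones(len(p))]@c["R"]; o=-c["R"].T@c["t"]
    return o+d*((z-o[2])/d[:,2])[:,None]
def proj(c,P):
    return cv2.projectPoints(np.array(P,float).reshape(-1,1,3),np.array(c["rvec"],float),c["t"],c["K"],c["D"])[0].reshape(-1,2)
E
python3 - <<'E'
from h import *
for n in("top","scene"):
    c=cam(n); cv2.imwrite(f"pics/{n}0.png",cv2.resize(c["im"],(800,600))); np.save(f"{n}0.npy",c,allow_pickle=True)
    print(n,c["fovy"],c["k1"],-c["R"].T@c["t"])
print(tip_reach); s=sense(); print(s["time_s"],s["tcp_pos"],s["ee_rot"],s["gripper_width"])
E
```

```text
top 52.10630502877544 0.0003695921013325932 [0.37632769 0.01839588 1.06363128]
scene 56.75293497536173 0.016835188111963332 [1.01726204 0.3295162  0.77184267]
0.019
0.1 [ 0.23444809 -0.57883325  0.24058422] [[-9.26915034e-01 -3.75270361e-01 -8.22664556e-04]
 [-3.75271248e-01  9.26913391e-01  1.74802693e-03]
 [ 1.06556097e-04  1.92899479e-03 -9.99998134e-01]] 1.004117919204795
```

View pics/top0.png

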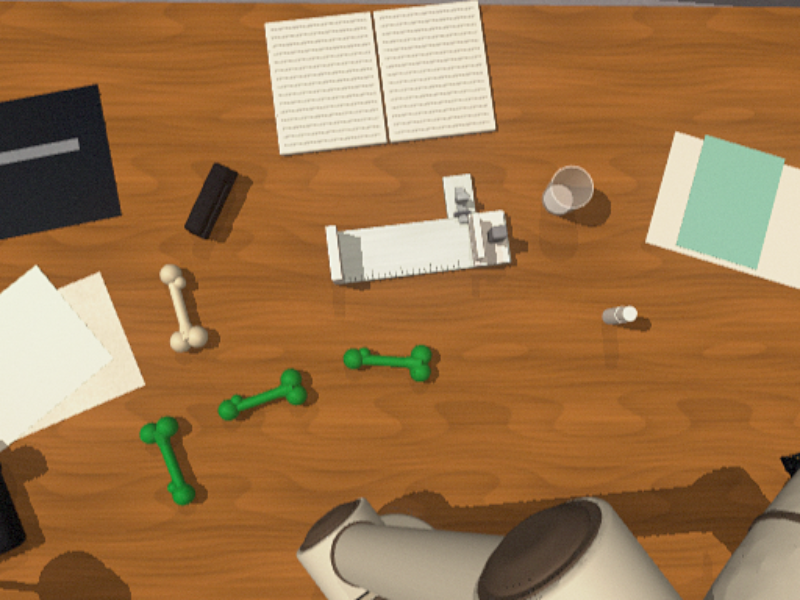

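View pics/scene0.png

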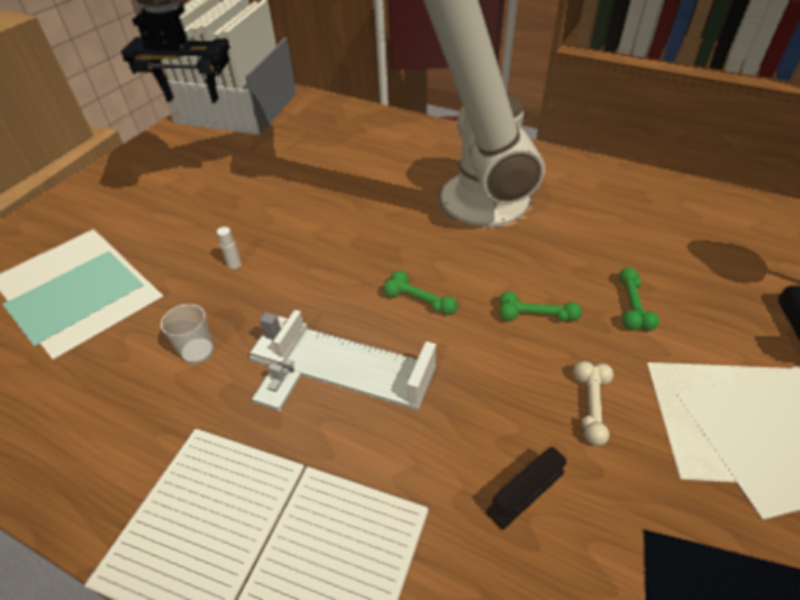

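The top view shows the gauge with its fixed plate on the left (335,255), the jaw on the right (490,245) and the bolt at (462,200). The stapler is at (212,200), the cup at (570,190) and the glue stick at (620,315).

Bone-shaped things are ivory at (183,308) and green at (390,360), (263,395) and (168,460). Only the one at (183,308) is ivory, so it is the one meant. I'll confirm it in a crop.

Run:
```python
from h import *
c=np.load("top0.npy",allow_pickle=True).item(); im=c["im"]
a=cv2.resize(im[160:235,90:150],(384,480),interpolation=cv2.INTER_CUBIC)
b=cv2.resize(im[105:190,200:335],None,fx=3,fy=3,interpolation=cv2.INTER_CUBIC)
o=np.zeros((480,395+b.shape[1],3),np.uint8); o[:480,:384]=a; o[:b.shape[0],390:390+b.shape[1]]=b
cv2.imwrite("pics/crop.png",o); print(o.shape)
hsv=cv2.cvtColor(im,cv2.COLOR_BGR2HSV).astype(int); 
roi=np.zeros(im.shape[:2],np.uint8); roi[160:235,90:150]=1
m=((hsv[...,2]>120)&(hsv[...,1]<110)).astype(np.uint8)*roi
n,l,st,ce=cv2.connectedComponentsWithStats(m); k=1+np.argmax(st[1:,4]); print(st[k],ce[k])
cnt=max(cv2.findContours((l==k).astype(np.uint8),0,1)[0],key=len)
r=cv2.minAreaRect(cnt); print(r); P=ray(c,cv2.boxPoints(r),.018)
print(P.round(4)); C=P.mean(0); print("mid",C)
e=[(P[i]+P[(i+1)%4])/2 for i in range(4)]; print([np.linalg.norm(P[i]-P[i-1]).round(3) for i in range(4)],np.round(e,3))
roi[:]=0; roi[105:190,200:335]=1
m=((hsv[...,2]>150)&(hsv[...,1]<60)).astype(np.uint8)*roi
cv2.imwrite("pics/m.png",m*255)
```

```text
(480, 800, 3)
[102 169  30  56 639] [115.59311424 199.63849765]
((116.76158142089844, 195.68153381347656), (56.03718948364258, 23.12192726135254), 81.15818786621094)
[[0.5225 0.3991 0.018 ]
 [0.5318 0.3391 0.018 ]
 [0.3846 0.3143 0.018 ]
 [0.3758 0.3738 0.018 ]]
mid [0.45368597 0.35658641 0.018     ]
[np.float64(0.149), np.float64(0.061), np.float64(0.149), np.float64(0.06)] [[0.527 0.369 0.018]
 [0.458 0.327 0.018]
 [0.38  0.344 0.018]
 [0.449 0.386 0.018]]
```

View pics/crop.png

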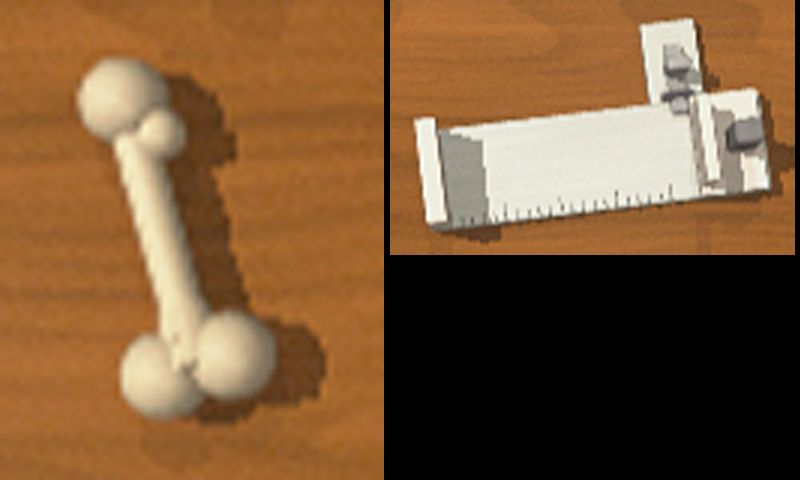

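The crop shows the ivory bone: single ball at crop (122,100), paired balls at (162,375) and (233,355). In the gauge crop the plate top runs from (415,120) to (447,222), the lug corners are (640,26) and (692,19), the thumb-piece is at (677,58) and the grip block at (745,132).

```bash
cat >> h.py <<'E'
def fit2(G,W):
    G,W=np.array(G,float),np.array(W)[:,:2]; g,w=G-G.mean(0),W-W.mean(0)
    a=np.arctan2((g[:,0]*w[:,1]-g[:,1]*w[:,0]).sum(),(g*w).sum()); R=np.array([[np.cos(a),-np.sin(a)],[np.sin(a),np.cos(a)]])
    t=W.mean(0)-R@G.mean(0); return a,R,t,(W-(G@R.T+t))
E
python3 - <<'E'
from h import *
c=np.load("top0.npy",allow_pickle=True).item()
B=ray(c,[[90+x/6.4,160+y/6.4] for x,y in((122,100),(162,375),(233,355))],.018)
h=B[1:].mean(0); print("balls",B.round(4)); d=h-B[0]; print("bone mid",(h+B[0])/2,"len",np.linalg.norm(d),"ang(x axis)",np.degrees(np.arctan2(d[1],d[0])))
px=lambda x,y:[200+(x-390)/3,105+y/3]
S=[((415,120),(45,138),.067),((435,117),(45,120),.067),((447,222),(-45,120),.067),((428,225),(-45,138),.067),((640,26),(119,-72),.012),((693,19),(119,-122),.012)]
W=[ray(c,[px(*p)],z)[0] for p,g,z in S]; G=[np.array(g)/1000 for p,g,z in S]
a,R,t,res=fit2(G,W); print("gauge",np.degrees(a),t,"\n",(res*1000).round(1))
for n,g in(("boltgrip",(.068,-.097)),("jawgrip",(0,-.145)),("bonegoal",(0,.045))): print(n,(R@g+t).round(4))
print("seen grip",ray(c,[px(745,130)],.0765))
for n,i in(("tea",[(568,186)]),("stap",[(212,200)])): print(n,ray(c,np.array(i)*.64,.03))
s=sense();
E
```

```text
balls [[0.5068 0.3777 0.018 ]
 [0.3929 0.3593 0.018 ]
 [0.4009 0.3305 0.018 ]]
bone mid [0.4518356  0.36129953 0.018     ] len 0.1147410379218131 ang(x axis) -163.39592804008998
gauge 6.783938481239397 [ 0.54965837 -0.03103465] 
 [[ 0.4 -0.7]
 [ 0.8  0.1]
 [-0.   0.7]
 [-0.4 -1.1]
 [-0.7 -0. ]
 [-0.1  1.1]]
boltgrip [ 0.6286 -0.1193]
jawgrip [ 0.5668 -0.175 ]
bonegoal [0.5443 0.0137]
seen grip [[ 0.56718499 -0.17037779  0.0765    ]]
tea [[ 0.65571633 -0.30325448  0.03      ]]
stap [[0.63199392 0.30601908 0.03      ]]
```

```bash
cat >> h.py <<'E'
A=np.radians(6.784); RG=np.array([[np.cos(A),-np.sin(A)],[np.sin(A),np.cos(A)]]); TG=np.array([.54966,-.03103])
def gw(x,y,z): return np.r_[RG@[x,y]+TG,z]
def go(p,yaw_y):
    "rotvec and shift(cm) in current tool axes to reach p with tool y at yaw_y deg, tool down"
    from scipy.spatial.transform import Rotation as Ro
    s=sense(); R=np.array(s["ee_rot"]); y=np.array([np.cos(np.radians(yaw_y)),np.sin(np.radians(yaw_y)),0]); z=np.array([0,0,-1.]); T=np.c_[np.cross(y,z),y,z]
    print("t",s["time_s"],"rot",Ro.from_matrix(R.T@T).as_rotvec().round(3),"cm",(R.T@(np.array(p)-s["tcp_pos"])*100).round(2),"F",np.round(s["wrist_force"],1),"w",round(s["gripper_width"],3))
E
python3 -c "
from h import *
go(gw(.068,-.094,.2),186.8)"
```

```text
t 0.1 rot [ 2.000e-03  1.000e-03 -1.305e+00] cm [-53.86  28.08   4.11] F [ 0.3 -0.1  0.3] w 1.004
```

>>> {"method": "arm_command", "body": {"deltas": [[0,0,-0.1,-3.4,1.7,0.2,0.35],[0,0,-0.2,-6.8,3.5,0.5,0.35],[0,0,-0.3,-10.2,5.3,0.8,0.35],[0,0,-0.4,-13.6,7.1,1.0,0.35],[0,0,-0.5,-17,8.9,1.3,0.35],[0,0,-0.6,-20.4,10.6,1.6,0.35],[0,0,-0.7,-23.8,12.4,1.8,0.35],[0,0,-0.8,-27,14,2,0.35]]}}

```text
time_s: 0.77
tcp_pos: [0.433, -0.3462, 0.2211]
ee_rot: [[-0.372, -0.928, -0.001], [-0.928, 0.372, 0.001], [-0.0, 0.001, -1.0]]
wrist_force: [0.2, -0.1, 0.2]
gripper_width: 0.475
gripper_force: 0.0
```

```bash
python3 -c "
from h import *
go(gw(.068,-.094,.2),186.8)"
```

```text
t 0.7667 rot [ 0.001  0.    -0.499] cm [-28.59  -9.59   2.11] F [ 0.2 -0.1  0.2] w 0.475
```

>>> {"method": "arm_command", "body": {"deltas": [[0,0,-0.1,-3.7,-1.3,0.3,0.35],[0,0,-0.2,-7.4,-2.5,0.6,0.35],[0,0,-0.3,-11.1,-3.8,0.9,0.35],[0,0,-0.4,-14.8,-5,1.2,0.35],[0,0,-0.5,-18.5,-6.2,1.5,0.35],[0,0,-0.5,-22.2,-7.4,1.8,0.35],[0,0,-0.5,-25.9,-8.7,2.1,0.35],[0,0,-0.5,-28.6,-9.6,2.1,0.35]]}}

```text
time_s: 1.43
tcp_pos: [0.6301, -0.1167, 0.1991]
ee_rot: [[0.115, -0.993, -0.002], [-0.993, -0.115, 0.0], [-0.001, 0.002, -1.0]]
wrist_force: [1.0, 0.5, 0.1]
gripper_width: 0.332
gripper_force: 0.0
```

Run:
```python
from h import *
go(gw(.068,-.094,.049),186.8)
c=cam("wrist"); cv2.imwrite("pics/w1.png",c["im"]); print(proj(c,[gw(.068,-.097,.0495),gw(0,-.145,.0765),gw(.119,-.072,.012),gw(.119,-.122,.012)]).round(0))
```

```text
t 1.4333 rot [ 0.002  0.001 -0.003] cm [-0.04  0.15 15.01] F [1.  0.5 0.1] w 0.332
[[256. 181.]
 [329. 139.]
 [214. 194.]
 [213. 153.]]
```

View pics/w1.png

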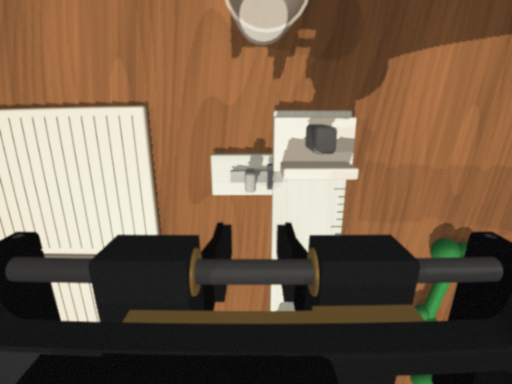

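The wrist view shows the thumb-piece at about (251,177), the grip block at (321,137) and the lug corners at (211,195) and (210,153). All are within about 4 mm of the prediction. I'm descending on the thumb-piece.

>>> {"method": "arm_command", "body": {"deltas": [[0,0,0,0,0,3.5,0.35],[0,0,0,0,0,7,0.35],[0,0,0,0,0,10,0.35],[0,0,0,0,0,12,0.35],[0,0,0,0,0,13.5,0.35],[0,0,0,0,0,14.5,0.35],[0,0,0,0,0,15,0.35],[0,0,0,0,0,15,0.35]]}}

```text
time_s: 2.15
tcp_pos: [0.6283, -0.1195, 0.0495]
ee_rot: [[0.113, -0.994, -0.002], [-0.994, -0.113, -0.0], [-0.0, 0.002, -1.0]]
wrist_force: [0.4, 0.2, -0.5]
gripper_width: 0.32
gripper_force: 0.0
```

>>> {"method": "arm_command", "body": {"deltas": [[0,0,0,0,0,0,1],[0,0,0,0,0,0,1],[0,0,0,0,0,0,1],[0,0,0,0,0,0,1],[0,0,0,0,0,0,1],[0,0,0,0,0,0,1]]}}

```text
time_s: 2.65
tcp_pos: [0.6303, -0.1194, 0.0519]
ee_rot: [[0.114, -0.993, 0.003], [-0.993, -0.114, -0.0], [0.001, -0.003, -1.0]]
wrist_force: [2.0, -1.2, 2.7]
gripper_width: 0.132
gripper_force: 30.0
```

>>> {"method": "arm_command", "body": {"deltas": [[0,0,0,0,-0.4,0,1],[0,0,0,0,-0.8,0,1],[0,0,0,0,-1.2,0,1],[0,0,0,0,-1.6,0,1],[0,0,0,0,-2.0,0,1],[0,0,0,0,-2.4,0,1],[0,0,0,0,-2.5,0,1],[0,0,0,0,-2.5,0,1]]}}

```text
time_s: 3.32
tcp_pos: [0.6539, -0.1166, 0.0518]
ee_rot: [[0.114, -0.993, -0.0], [-0.993, -0.114, -0.0], [0.0, 0.0, -1.0]]
wrist_force: [-1.4, -0.2, 5.9]
gripper_width: 0.133
gripper_force: 30.0
```

>>> {"method": "arm_command", "body": {"deltas": [[0,0,0,0,0,0,0.5],[0,0,0,0,0,0,0.5],[0,0,0,0,0,0,0.5],[0,0,0,0,0,-3,0.5],[0,0,0,0,0,-6,0.5],[0,0,0,0,0,-10,0.5],[0,0,0,0,0,-13,-1],[0,0,0,0,0,-15,-1]]}}

```text
time_s: 3.98
tcp_pos: [0.6546, -0.1167, 0.2043]
ee_rot: [[0.114, -0.993, 0.004], [-0.993, -0.114, -0.0], [0.001, -0.004, -1.0]]
wrist_force: [0.6, 0.2, 0.9]
gripper_width: 0.331
gripper_force: 0.0
```

Run:
```python
from h import *
c=cam("wrist"); cv2.imwrite("pics/w2.png",c["im"])
go([.4518,.3613,.2],106.6)
```

```text
t 4.0333 rot [-0.01   0.005  1.396] cm [-49.86  14.84   0.52] F [ 0.2 -0.8  3.6] w 0.367
```

View pics/w2.png

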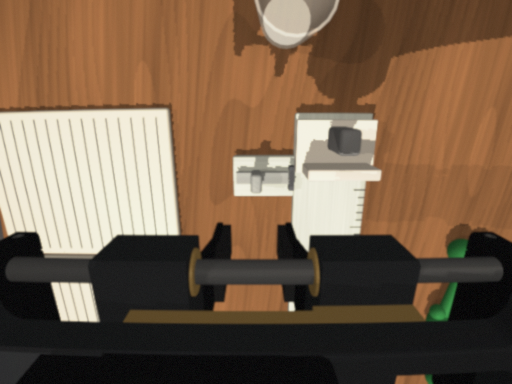

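The bolt has visibly moved outward: the thumb-piece is at (256,178) and the strap at col 292. I'll measure its travel in numbers.

Run:
```python
from h import *
c=cam("wrist"); inv=lambda uv,z:(ray(c,uv,z)[:,:2]-TG)@RG*1000
print("lug,strap",inv([[233,195],[233,155]],.012).round(1),inv([[289,178],[295,178]],.024).round(1)); print("thumb",inv([[256,174]],.0495).round(1))
print("cam",-c["R"].T@c["t"])
im1=cv2.imread("pics/w1.png")[140:205,195:300]; im2=cv2.imread("pics/w2.png")[140:205,220:325]
o=np.vstack([cv2.resize(i,None,fx=4.5,fy=4.5,interpolation=cv2.INTER_CUBIC) for i in(im1,im2)]); cv2.imwrite("pics/b.png",o); print(o.shape)
```

```text
lug,strap [[ 125.1  -71.3]
 [ 123.9 -122.1]] [[ 56.5 -96.3]
 [ 49.3 -96.3]]
thumb [[  95.9 -106.9]]
cam [ 0.66466854 -0.1942587   0.3524547 ]
(584, 472, 3)
```

View pics/b.png

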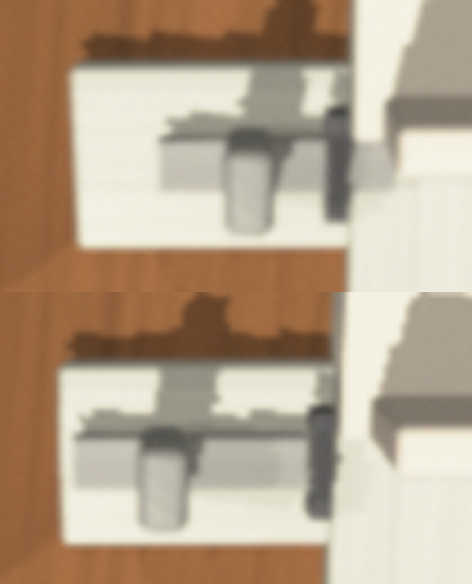

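The crop shows the tongue fully withdrawn from the jaw foot, with about 23 mm of travel. Next is the bone.

>>> {"method": "arm_command", "body": {"deltas": [[0,0,0.1,-3.6,1.1,0,-1],[0,0,0.2,-7.2,2.2,0,-1],[0,0,0.3,-10.8,3.2,0,-1],[0,0,0.4,-14.4,4.3,0,-1],[0,0,0.5,-18,5.4,0,-1],[0,0,0.6,-21.6,6.4,0,-1],[0,0,0.7,-25.2,7.5,0,-1],[0,0,0.8,-28.8,8.6,0,-1]]}}

```text
time_s: 4.75
tcp_pos: [0.5337, 0.161, 0.1992]
ee_rot: [[-0.638, -0.77, -0.003], [-0.77, 0.638, -0.001], [0.003, 0.001, -1.0]]
wrist_force: [1.2, 0.1, -0.4]
gripper_width: 0.973
gripper_force: 0.0
```

Run:
```python
from h import *
go([.4518,.3613,.2],106.6)
```

```text
t 4.75 rot [ 0.001 -0.003  0.59 ] cm [-10.21  19.09  -0.08] F [ 1.2  0.1 -0.4] w 0.973
```

>>> {"method": "arm_command", "body": {"deltas": [[0,0,0.1,-1.7,3.2,0,-1],[0,0,0.2,-3.4,6.4,0,-1],[0,0,0.3,-5.1,9.6,0,-1],[0,0,0.4,-6.8,12.8,0,-1],[0,0,0.5,-8.5,16,0,-1],[0,0,0.59,-10.2,19.1,0,-1],[0,0,0.59,-10.2,19.1,0,-1]]}}

```text
time_s: 5.33
tcp_pos: [0.4501, 0.3641, 0.199]
ee_rot: [[-0.956, -0.292, -0.001], [-0.292, 0.956, -0.0], [0.001, 0.0, -1.0]]
wrist_force: [-0.4, 0.1, -0.1]
gripper_width: 0.998
gripper_force: 0.0
```

Run:
```python
from h import *
c=cam("wrist"); cv2.imwrite("pics/w3.png",c["im"])
go([.4518,.3613,.022],106.6)
u=np.array([-np.cos(np.radians(16.6)),-np.sin(np.radians(16.6)),0])
m=np.array([.4518,.3613,.018]); print(proj(c,[m,m+.057*u,m-.057*u,m+.025*u,m-.025*u]).round(0))
```

```text
t 5.3833 rot [-0.001 -0.002  0.009] cm [-0.14 -0.07 17.69] F [-0.1  0.  -0.1] w 1.004
[[251. 177.]
 [251. 128.]
 [250. 222.]
 [251. 156.]
 [250. 197.]]
```

View pics/w3.png

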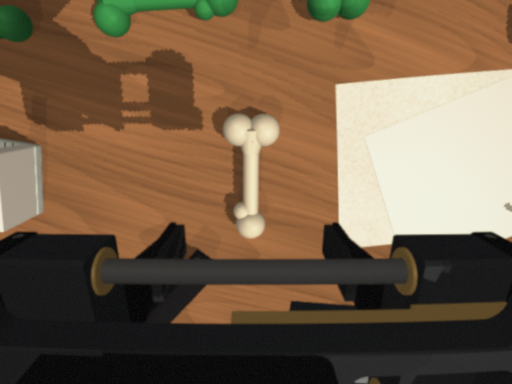

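The wrist view confirms the ivory bone, straight under the tool: pair of balls at (251,131), single ball at (251,226). I'm descending to grasp it.

>>> {"method": "arm_command", "body": {"deltas": [[0,0,0.009,-0.1,0,4,-1],[0,0,0.009,-0.1,0,8,-1],[0,0,0.009,-0.1,0,11.5,-1],[0,0,0.009,-0.1,0,14,-1],[0,0,0.009,-0.1,0,16,-1],[0,0,0.009,-0.1,0,17,-1],[0,0,0.009,-0.1,0,17.6,-1],[0,0,0.009,-0.1,0,17.6,-1]]}}

```text
time_s: 6.05
tcp_pos: [0.4531, 0.359, 0.0234]
ee_rot: [[-0.96, -0.281, -0.002], [-0.281, 0.96, -0.002], [0.002, -0.002, -1.0]]
wrist_force: [0.4, 0.3, 0.4]
gripper_width: 1.0
gripper_force: 0.0
```

>>> {"method": "arm_command", "body": {"deltas": [[0,0,0,0,0,0,1],[0,0,0,0,0,0,1],[0,0,0,0,0,0,1],[0,0,0,0,0,0,1],[0,0,0,0,0,0,1],[0,0,0,0,0,0,1],[0,0,0,0,0,0,1],[0,0,0,0,0,0,1]]}}

```text
time_s: 6.72
tcp_pos: [0.4533, 0.3601, 0.0247]
ee_rot: [[-0.959, -0.282, 0.0], [-0.282, 0.959, 0.0], [-0.0, 0.0, -1.0]]
wrist_force: [-0.1, -0.2, -0.7]
gripper_width: 0.476
gripper_force: 0.0
```

>>> {"method": "arm_command", "body": {"deltas": [[0,0,0,0,0,0,1],[0,0,0,0,0,0,1],[0,0,0,0,0,-2,1],[0,0,0,0,0,-5,1],[0,0,0,0,0,-8,1],[0,0,0,0,0,-12,1],[0,0,0,0,0,-15,1],[0,0,0,0,0,-15,1]]}}

```text
time_s: 7.38
tcp_pos: [0.4562, 0.3629, 0.1822]
ee_rot: [[-0.959, -0.283, 0.01], [-0.283, 0.959, 0.01], [-0.013, 0.007, -1.0]]
wrist_force: [0.1, 0.1, -0.0]
gripper_width: 0.01
gripper_force: 0.0
```

Run:
```python
from h import *
go(gw(0,.042,.17),186.8); s=sense(); print(s["tcp_pos"],s["gripper_force"])
```

```text
t 7.3833 rot [-0.003  0.015 -1.402] cm [  1.51 -36.29   0.95] F [ 0.1  0.1 -0. ] w 0.01
[0.45623576 0.36287957 0.18219333] 0.0
```

The fingers hadn't finished closing before the lift, so I have nothing. I'll open and look again.

>>> {"method": "arm_command", "body": {"deltas": [[0,0,0,0,0,0,-1],[0,0,0,0,0,0,-1],[0,0,0,0,0,0,-1],[0,0,0,0,0,0,-1],[0,0,0,0,0,0,-1],[0,0,0,0,0,0,-1],[0,0,0,0,0,0,-1],[0,0,0,0,0,0,-1]]}}

```text
time_s: 8.05
tcp_pos: [0.4534, 0.36, 0.1742]
ee_rot: [[-0.959, -0.282, -0.0], [-0.282, 0.959, -0.0], [0.0, -0.0, -1.0]]
wrist_force: [-0.2, -0.9, -0.2]
gripper_width: 0.532
gripper_force: 0.0
```

Run:
```python
from h import *
c=cam("wrist"); cv2.imwrite("pics/w4.png",c["im"])
im=c["im"]; hsv=cv2.cvtColor(im,cv2.COLOR_BGR2HSV).astype(int)
m=((hsv[...,2]>110)&(hsv[...,1]<110)&(hsv[...,1]>20)).astype(np.uint8); m[:, 330:]=0; m[:, :170]=0; m[260:]=0
n,l,st,ce=cv2.connectedComponentsWithStats(m); k=1+np.argmax(st[1:,4]); print(st[k],ce[k])
cnt=max(cv2.findContours((l==k).astype(np.uint8),0,1)[0],key=len); r=cv2.minAreaRect(cnt); P=ray(c,cv2.boxPoints(r),.018); print(r,P.round(4),P.mean(0))
go([.4518,.3613,.022],106.6)
```

```text
[ 224  112   62  135 3941] [254.21086019 167.27886323]
((254.5, 179.0), (134.0, 61.0), 90.0) [[0.3907 0.3101 0.018 ]
 [0.3729 0.3703 0.018 ]
 [0.5179 0.4181 0.018 ]
 [0.5383 0.3489 0.018 ]] [0.45493268 0.36184391 0.018     ]
t 8.1 rot [-0.    -0.    -0.004] cm [ 0.11  0.17 15.23] F [-0.2 -0.7  1. ] w 0.575
```

View pics/w4.png

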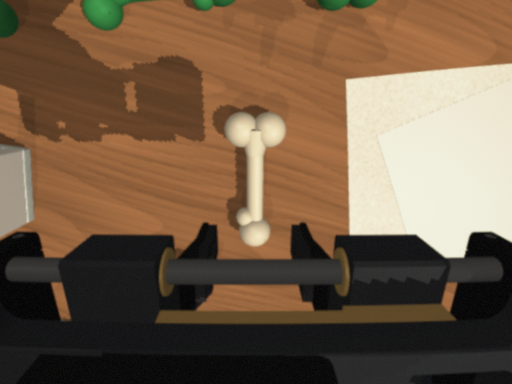

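The bone is undisturbed and still under the tool (254,180). I'll retry, allowing more closing time.

>>> {"method": "arm_command", "body": {"deltas": [[0,0,0,0,0.1,4,0],[0,0,0,0,0.1,7.5,0],[0,0,0,0,0.1,10.5,0],[0,0,0,0,0.1,13,0],[0,0,0,0,0.1,14.5,0],[0,0,0,0,0.1,15.2,0.3],[0,0,0,0,0.1,15.2,1],[0,0,0,0,0.1,15.2,1]]}}

```text
time_s: 8.77
tcp_pos: [0.4535, 0.3616, 0.0232]
ee_rot: [[-0.959, -0.282, 0.001], [-0.282, 0.959, 0.001], [-0.001, 0.0, -1.0]]
wrist_force: [-0.3, 0.4, -0.8]
gripper_width: 0.354
gripper_force: 0.0
```

>>> {"method": "arm_command", "body": {"deltas": [[0,0,0,0,0,0,1],[0,0,0,0,0,0,1],[0,0,0,0,0,0,1],[0,0,0,0,0,0,1],[0,0,0,0,0,0,1],[0,0,0,0,0,0,1],[0,0,0,0,0,0,1],[0,0,0,0,0,0,1]]}}

```text
time_s: 9.43
tcp_pos: [0.4536, 0.3616, 0.0238]
ee_rot: [[-0.959, -0.282, 0.002], [-0.282, 0.959, 0.001], [-0.002, 0.001, -1.0]]
wrist_force: [-1.2, -0.9, 5.7]
gripper_width: 0.199
gripper_force: 30.0
```

>>> {"method": "arm_command", "body": {"deltas": [[0,0,0,0,0,-1.5,1],[0,0,0,0,0,-3.5,1],[0,0,0,0,0,-6.5,1],[0,0,0,0,0,-9.5,1],[0,0,0,0,0,-12,1],[0,0,0,0,0,-13,1],[0,0,0,0,0,-13,1]]}}

```text
time_s: 10.02
tcp_pos: [0.4538, 0.362, 0.1549]
ee_rot: [[-0.959, -0.282, 0.003], [-0.282, 0.959, 0.004], [-0.004, 0.003, -1.0]]
wrist_force: [0.4, 1.0, -1.1]
gripper_width: 0.196
gripper_force: 30.0
```

Run:
```python
from h import *
go(gw(0,.042,.15),186.8)
```

```text
t 10.0167 rot [-0.     0.006 -1.404] cm [  1.18 -36.27   0.37] F [ 0.4  1.  -1.1] w 0.196
```

>>> {"method": "arm_command", "body": {"deltas": [[0,0,-0.1,0.1,-2.5,0,1],[0,0,-0.2,0.2,-5,0,1],[0,0,-0.3,0.3,-7.5,0,1],[0,0,-0.4,0.4,-10,0,1],[0,0,-0.5,0.5,-12.5,0,1],[0,0,-0.6,0.6,-15,0,1],[0,0,-0.7,0.7,-17.5,0,1],[0,0,-0.8,0.8,-20,0,1]]}}

```text
time_s: 10.68
tcp_pos: [0.5005, 0.165, 0.1499]
ee_rot: [[-0.462, -0.887, -0.004], [-0.887, 0.462, -0.002], [0.004, 0.003, -1.0]]
wrist_force: [0.3, -0.0, -1.6]
gripper_width: 0.2
gripper_force: 30.0
```

Run:
```python
from h import *
go(gw(0,.042,.15),186.8)
```

```text
t 10.6833 rot [ 0.004 -0.003 -0.599] cm [ 11.64 -11.06   0.  ] F [ 0.3 -0.  -1.6] w 0.2
```

>>> {"method": "arm_command", "body": {"deltas": [[0,0,-0.1,2,-1.9,0,1],[0,0,-0.2,4,-3.8,0,1],[0,0,-0.3,6,-5.7,0,1],[0,0,-0.4,8,-7.5,0,1],[0,0,-0.5,10,-9.4,0,1],[0,0,-0.6,11.6,-11.1,0,1],[0,0,-0.6,11.6,-11.1,0,1],[0,0,-0.6,11.6,-11.1,0,1]]}}

```text
time_s: 11.35
tcp_pos: [0.5446, 0.0113, 0.15]
ee_rot: [[0.111, -0.994, -0.005], [-0.994, -0.111, -0.001], [0.0, 0.005, -1.0]]
wrist_force: [0.7, 0.5, -2.2]
gripper_width: 0.197
gripper_force: 30.0
```

Run:
```python
from h import *
go(gw(0,.042,.036),186.8)
c=cam("wrist"); cv2.imwrite("pics/w5.png",c["im"])
```

```text
t 11.35 rot [ 0.005 -0.    -0.008] cm [ 0.06 -0.05 11.4 ] F [ 0.7  0.5 -2.2] w 0.197
```

View pics/w5.png

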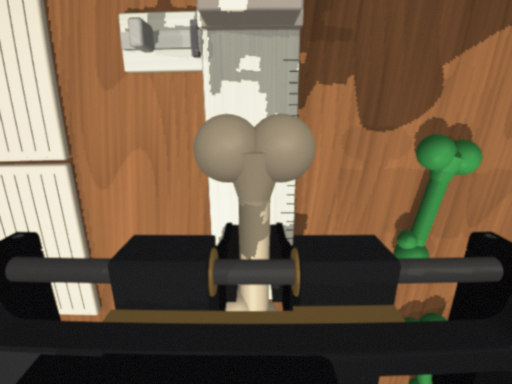

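The bone hangs straight over the bed: pair of balls at (225,148) and (285,148), bed spanning columns 205 to 300. I'm lowering it slowly.

>>> {"method": "arm_command", "body": {"deltas": [[0,0,-0.008,0,0,3,1],[0,0,-0.008,0,0,6,1],[0,0,-0.008,0,0,8.5,1],[0,0,-0.008,0,0,10,1],[0,0,-0.008,0,0,10.7,1],[0,0,-0.008,0,0,11.1,1],[0,0,-0.008,0,0,11.3,1],[0,0,-0.008,0,0,11.3,1]]}}

```text
time_s: 12.07
tcp_pos: [0.5463, 0.0131, 0.0399]
ee_rot: [[0.123, -0.992, 0.001], [-0.992, -0.123, 0.0], [-0.0, -0.001, -1.0]]
wrist_force: [-0.3, -0.2, -1.7]
gripper_width: 0.195
gripper_force: 30.0
```

>>> {"method": "arm_command", "body": {"deltas": [[0,0,0,0,0,0,0.3],[0,0,0,0,0,0,0.3],[0,0,0,0,0,0,0.3],[0,0,0,0,0,0,0.3],[0,0,0,0,0,0,0.3],[0,0,0,0,0,-1,0.3],[0,0,0,0,0,-4,0.2],[0,0,0,0,0,-8,0.2]]}}

```text
time_s: 12.73
tcp_pos: [0.5437, 0.0119, 0.1183]
ee_rot: [[0.122, -0.992, -0.007], [-0.993, -0.122, -0.002], [0.001, 0.007, -1.0]]
wrist_force: [0.2, 0.7, 0.1]
gripper_width: 0.386
gripper_force: 0.0
```

Run:
```python
from h import *
go(gw(0,-.145,.15),186.8)
```

```text
t 12.7333 rot [ 0.007 -0.001  0.004] cm [18.83  0.02 -3.15] F [0.2 0.7 0.1] w 0.386
```

>>> {"method": "arm_command", "body": {"deltas": [[0,0,0,1,0,-3,0],[0,0,0,4,0,-4,0],[0,0,0,7.5,0,-4,0],[0,0,0,11,0,-4,0],[0,0,0,14.5,0,-4,0],[0,0,0,17.5,0,-4,0],[0,0,0,18.8,0,-4,0],[0,0,0,18.8,0,-4,0]]}}

```text
time_s: 13.4
tcp_pos: [0.569, -0.1767, 0.16]
ee_rot: [[0.119, -0.993, 0.001], [-0.993, -0.119, -0.0], [0.0, -0.001, -1.0]]
wrist_force: [0.5, 1.0, -0.2]
gripper_width: 0.497
gripper_force: 0.0
```

Run:
```python
from h import *
go(gw(0,-.145,.066),186.8)
c=cam("wrist"); w=c["im"]; t=cam("top"); 
a=cv2.resize(t["im"][100:200,180:340],(640,400),interpolation=cv2.INTER_CUBIC)
s=cam("scene"); b=cv2.resize(s["im"][190:270,150:290],(450,257)); 
o=np.zeros((600,800,3),np.uint8); o[:384-84,:400]=cv2.resize(w,(400,300)); o[300:557,:450]=b
o[:250,400:800]=cv2.resize(a,(400,250)); cv2.imwrite("pics/m6.png",o)
```

```text
t 13.4 rot [-0.001 -0.     0.   ] cm [-0.19  0.2   9.4 ] F [ 0.5  1.  -0.2] w 0.497
```

View pics/m6.png

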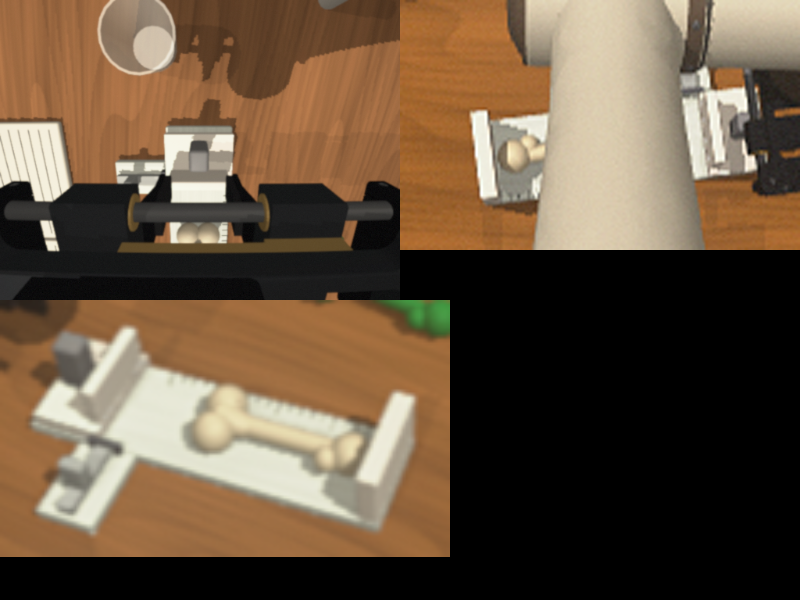

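The bone lies straight on the bed near the plate and the bolt is drawn; the jaw is still parked. Next I'll pinch the grip block.

>>> {"method": "arm_command", "body": {"deltas": [[0,0,0,-0.2,0.1,3,0],[0,0,0,-0.2,0.1,5.5,0],[0,0,0,-0.2,0.1,7.5,0],[0,0,0,-0.2,0.1,8.7,0],[0,0,0,-0.2,0.1,9.3,0],[0,0,0,-0.2,0.1,9.4,0.2],[0,0,0,-0.2,0.1,9.4,1],[0,0,0,-0.2,0.1,9.4,1]]}}

```text
time_s: 14.22
tcp_pos: [0.5686, -0.1718, 0.0667]
ee_rot: [[0.124, -0.992, 0.002], [-0.992, -0.124, -0.0], [0.001, -0.002, -1.0]]
wrist_force: [0.4, 0.2, 0.2]
gripper_width: 0.352
gripper_force: 0.0
```

>>> {"method": "arm_command", "body": {"deltas": [[0,0,0,0,0,0,1],[0,0,0,0,0,0,1],[0,0,0,0,0,0,1],[0,0,0,0,0,0,1],[0,0,0,0,0,0,1],[0,0,0,0,0,0,1],[0,0,0,0,0,0,1],[0,0,0,0,0,0,1]]}}

```text
time_s: 14.88
tcp_pos: [0.5682, -0.1721, 0.0667]
ee_rot: [[0.123, -0.992, 0.002], [-0.992, -0.123, -0.0], [0.0, -0.001, -1.0]]
wrist_force: [-1.1, 2.0, 6.1]
gripper_width: 0.253
gripper_force: 30.0
```

Run:
```python
from h import *
s=sense(); p=(np.array(s["tcp_pos"])[:2]-TG)@RG; print(p, s["gripper_width"],s["wrist_force"]); go(gw(p[0],p[1]+.07,s["tcp_pos"][2]),186.8)
```

```text
[ 0.00175801 -0.14232328] 0.2528633841729403 [-1.07884392  1.96776782  6.10072188]
t 14.8833 rot [-0.001 -0.     0.004] cm [-7.   -0.03 -0.  ] F [-1.1  2.   6.1] w 0.253
```

>>> {"method": "arm_command", "body": {"deltas": [[0,0,0,-0.4,0,0,1],[0,0,0,-1,0,0,1],[0,0,0,-1.6,0,0,1],[0,0,0,-2.2,0,0,1],[0,0,0,-2.8,0,0,1],[0,0,0,-3.4,0,0,1],[0,0,0,-3.8,0,0,1],[0,0,0,-4,0,0,1]]}}

```text
time_s: 15.55
tcp_pos: [0.5635, -0.1328, 0.0667]
ee_rot: [[0.123, -0.992, 0.002], [-0.992, -0.123, -0.001], [0.001, -0.002, -1.0]]
wrist_force: [-0.9, -1.9, 5.7]
gripper_width: 0.252
gripper_force: 30.0
```

>>> {"method": "arm_command", "body": {"deltas": [[0,0,0,-0.3,0,0,1],[0,0,0,-0.6,0,0,1],[0,0,0,-0.9,0,0,1],[0,0,0,-1.2,0,0,1],[0,0,0,-1.5,0,0,1],[0,0,0,-1.8,0,0,1],[0,0,0,-2.0,0,0,1],[0,0,0,-2.0,0,0,1]]}}

```text
time_s: 16.22
tcp_pos: [0.5611, -0.1129, 0.0667]
ee_rot: [[0.123, -0.992, 0.002], [-0.992, -0.123, -0.001], [0.001, -0.002, -1.0]]
wrist_force: [-0.9, -1.1, 5.9]
gripper_width: 0.252
gripper_force: 30.0
```

```bash
cat >> h.py <<'E'
def rep():
    s=sense(); p=(np.array(s["tcp_pos"])[:2]-TG)@RG; f=np.array(s["wrist_force"]); print(s["time_s"],"travel",(p[1]+.1423)*1000,"fy",RG.T@f[:2],f[2])
E
python3 -c "
from h import *
rep()"
```

```text
16.2167 travel 59.644060985895756 fy [-1.04927613 -0.96283778] 5.901583578423432
```

>>> {"method": "arm_command", "body": {"deltas": [[0,0,0,-0.15,0,0,1],[0,0,0,-0.3,0,0,1],[0,0,0,-0.45,0,0,1],[0,0,0,-0.6,0,0,1],[0,0,0,-0.75,0,0,1],[0,0,0,-0.9,0,0,1],[0,0,0,-1.05,0,0,1],[0,0,0,-1.1,0,0,1]]}}

```text
time_s: 16.88
tcp_pos: [0.5599, -0.1023, 0.0667]
ee_rot: [[0.123, -0.992, 0.002], [-0.992, -0.123, -0.001], [0.001, -0.002, -1.0]]
wrist_force: [0.1, -3.5, 5.5]
gripper_width: 0.251
gripper_force: 30.0
```

>>> {"method": "arm_command", "body": {"deltas": [[0,0,0,-0.05,0,0,1],[0,0,0,-0.1,0,0,1],[0,0,0,-0.15,0,0,1],[0,0,0,-0.2,0,0,1]]}}

```text
time_s: 17.22
tcp_pos: [0.5597, -0.1004, 0.0667]
ee_rot: [[0.123, -0.992, 0.002], [-0.992, -0.123, -0.001], [0.001, -0.002, -1.0]]
wrist_force: [0.5, -2.9, 5.6]
gripper_width: 0.249
gripper_force: 30.0
```

```bash
python3 -c "
from h import *
rep()"
```

```text
17.2167 travel 72.22721614326238 fy [ 0.12368866 -2.90037188] 5.606220604539678
```

>>> {"method": "arm_command", "body": {"deltas": [[0,0,0,-0.05,0,0,1],[0,0,0,-0.1,0,0,1],[0,0,0,-0.15,0,0,1],[0,0,0,-0.15,0,0,1]]}}

```text
time_s: 17.55
tcp_pos: [0.5595, -0.099, 0.0667]
ee_rot: [[0.123, -0.992, 0.002], [-0.992, -0.123, -0.001], [0.001, -0.002, -1.0]]
wrist_force: [-0.3, -2.7, 5.1]
gripper_width: 0.249
gripper_force: 30.0
```

>>> {"method": "arm_command", "body": {"deltas": [[0,0,0,-0.05,0,0,1],[0,0,0,-0.1,0,0,1],[0,0,0,-0.1,0,0,1]]}}

```text
time_s: 17.8
tcp_pos: [0.5594, -0.098, 0.0667]
ee_rot: [[0.123, -0.992, 0.002], [-0.992, -0.123, -0.001], [0.001, -0.002, -1.0]]
wrist_force: [-0.6, -2.6, 6.1]
gripper_width: 0.252
gripper_force: 30.0
```

```bash
python3 -c "
from h import *
rep()"
```

```text
17.8 travel 74.61350109903918 fy [-0.86527365 -2.56515774] 6.096354894258475
```

>>> {"method": "arm_command", "body": {"deltas": [[0,0,0,-0.03,0,0,1],[0,0,0,-0.06,0,0,1],[0,0,0,-0.06,0,0,1]]}}

```text
time_s: 18.05
tcp_pos: [0.5593, -0.0975, 0.0667]
ee_rot: [[0.123, -0.992, 0.002], [-0.992, -0.123, -0.001], [0.001, -0.002, -1.0]]
wrist_force: [-0.3, -2.6, 6.5]
gripper_width: 0.251
gripper_force: 30.0
```

>>> {"method": "arm_command", "body": {"deltas": [[0,0,0,-0.03,0,0,1],[0,0,0,-0.06,0,0,1],[0,0,0,-0.06,0,0,1]]}}

```text
time_s: 18.3
tcp_pos: [0.5593, -0.0972, 0.0667]
ee_rot: [[0.123, -0.992, 0.002], [-0.992, -0.123, -0.002], [0.002, -0.002, -1.0]]
wrist_force: [0.8, -4.0, 4.4]
gripper_width: 0.254
gripper_force: 30.0
```

```bash
python3 -c "
from h import *
rep()"
```

```text
18.3 travel 75.43540829168752 fy [ 0.32497971 -4.01850176] 4.356373008802181
```

>>> {"method": "arm_command", "body": {"deltas": [[0,0,0,-0.03,0,0,1],[0,0,0,-0.05,0,0,1],[0,0,0,-0.05,0,0,1]]}}

```text
time_s: 18.55
tcp_pos: [0.5593, -0.0971, 0.0667]
ee_rot: [[0.123, -0.992, 0.002], [-0.992, -0.123, -0.002], [0.002, -0.002, -1.0]]
wrist_force: [1.0, -6.4, 5.4]
gripper_width: 0.249
gripper_force: 30.0
```

```bash
python3 -c "
from h import *
rep()"
```

```text
18.55 travel 75.50995431939559 fy [ 0.27593406 -6.43541381] 5.37958955956645
```

The jaw has stopped at 75.5 mm and the force is rising, so the bone is snug. Releasing and backing off.

>>> {"method": "arm_command", "body": {"deltas": [[0,0,0,0,0,0,0],[0,0,0,0,0,0,0],[0,0,0,0,0,0,0],[0,0,0,0,0,0,0],[0,0,0,0,0,0,0],[0,0,0,0,0,0,0],[0,0,0,0,0,-2,0],[0,0,0,0,0,-5,0]]}}

```text
time_s: 19.22
tcp_pos: [0.5559, -0.0955, 0.113]
ee_rot: [[0.122, -0.992, -0.008], [-0.992, -0.122, -0.0], [-0.001, 0.008, -1.0]]
wrist_force: [1.0, -0.2, 0.9]
gripper_width: 0.496
gripper_force: 0.0
```

>>> {"method": "arm_command", "body": {"deltas": [[0,0,0,2,0,-4,0],[0,0,0,5,0,-7,0],[0,0,0,8,0,-9,0],[0,0,0,11,0,-10,0],[0,0,0,14,0,-10,0],[0,0,0,17,0,-10,0],[0,0,0,20,0,-10,0],[0,0,0,20,0,-10,0]]}}

```text
time_s: 19.88
tcp_pos: [0.5827, -0.2984, 0.2147]
ee_rot: [[0.118, -0.993, -0.0], [-0.993, -0.118, -0.001], [0.001, 0.0, -1.0]]
wrist_force: [0.4, -0.4, -0.2]
gripper_width: 0.503
gripper_force: 0.0
```

Run:
```python
from h import *
s=cam("scene"); im=s["im"]; hsv=cv2.cvtColor(im,cv2.COLOR_BGR2HSV).astype(int)
m=((hsv[...,1]>38)&(hsv[...,1]<115)&(hsv[...,2]>110)&(hsv[...,0]<30)).astype(np.uint8)
q=proj(s,[gw(x,y,.03) for x,y in((.05,-.04),(.05,.13),(-.05,.13),(-.05,-.04))]); k=np.zeros_like(m); cv2.fillPoly(k,[q.astype(np.int32)],1)
n,l,st,ce=cv2.connectedComponentsWithStats(m*k); i=1+np.argmax(st[1:,4]); print(st[i],ce[i])
cnt=max(cv2.findContours((l==i).astype(np.uint8),0,1)[0],key=len); P=(ray(s,cnt.reshape(-1,2),.03)[:,:2]-TG)@RG*1000
print("bone gauge range",P.min(0),P.max(0)); print(sense()["gripper_width"]) ; print("predicted",proj(s,[gw(0,.045,.03)]),)
```

```text
[203 209  64  47 880] [233.15681818 230.40681818]
bone gauge range [-50.58620296 -43.30194682] [ 50.13719539 129.37156559]
0.49936868504488807
predicted [[239.32516946 230.92702384]]
```

Run:
```python
from h import *
for nm in("top","scene"):
    s=cam(nm); im=s["im"]; hsv=cv2.cvtColor(im,cv2.COLOR_BGR2HSV)
    q=proj(s,[gw(x,y,.012) for x,y in((.04,-.028),(.04,.118),(-.04,.118),(-.04,-.028))]); k=np.zeros(im.shape[:2],np.uint8); cv2.fillPoly(k,[q.astype(np.int32)],1)
    S=hsv[...,1]; v=S[k>0]; th,_=cv2.threshold(v.reshape(-1,1),0,255,cv2.THRESH_OTSU); print(nm,th,np.percentile(v,[5,25,50,75,95]))
    m=((S>th)*k).astype(np.uint8); n,l,st,ce=cv2.connectedComponentsWithStats(m); i=1+np.argmax(st[1:,4])
    ys,xs=np.where(l==i); P=(ray(s,np.c_[xs,ys],.03)[:,:2]-TG)@RG*1000; print(len(P),P.min(0).round(1),P.max(0).round(1))
    for a in range(-30,121,15):
        r=P[(P[:,1]>=a)&(P[:,1]<a+15)]; print(a,len(r),r[:,0].min().round(1) if len(r) else "",r[:,0].max().round(1) if len(r) else "")
```

```text
top 48.0 [20. 23. 28. 71. 77.]
633 [-27.6 -27.3] [ 35.  119.1]
-30 89 -25.6 34.3
-15 130 -27.6 35.0
0 70 -23.3 28.3
15 38 -5.1 11.8
30 38 -5.5 11.8
45 37 -5.9 10.7
60 40 -6.3 12.3
75 60 -7.0 22.5
90 72 -13.7 22.9
105 59 -13.0 19.5
120 0  
scene 43.0 [18. 21. 34. 62. 69.]
576 [-27.9 -23.3] [ 39.4 111.3]
-30 59 -27.2 36.1
-15 115 -27.6 39.4
0 69 -27.9 36.0
15 38 -5.6 15.9
30 40 -6.4 15.4
45 39 -6.8 15.4
60 43 -6.3 15.3
75 61 -11.8 26.5
90 79 -18.3 24.3
105 33 -14.8 25.5
120 0
```

```bash
python3 -c "
from h import *
print(finish_job())"
```

```text
the job is handed in; nothing more can be done
None
```

I drew the bolt about 24 mm while the jaw was still parked, then slid the jaw to about 75.5 mm. In both final views the ivory bone lies straight on the bed, touching the jaw and end plate; everything is released and the job is handed in, with no verdict returned.

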